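Tighten the mould press crisscross in two passes

ROBOT

A 6-joint arm with a two-finger parallel gripper is mounted at the origin on a cart in front of the work surface, level with it; the furniture and walls round the work are solid. World frame = base frame: x ahead of the robot, y to its left, z up, the work surface at z = 0. Lengths are in m, angles in rad, forces in N, time in s.
With the tool pointing down it reaches from about 0.3 to 0.85 m from the base axis. Payload 4.2 kg.
Tool frame: the origin (TCP) lies on the centre line of the jaws, within the pads' length; the fingertips stand arm.tip_reach ahead of it and the grasp point (between the pads) lies 3 mm ahead of it (arm.tip_reach is the distance from the TCP to the fingertips, in m); x points along the fingers, z is the direction in which the jaws open and shut, and the axes are right-handed (so a half turn about x gives the same grasp; the last joint's range is limited). The gripper opens to 91 mm and grips with 3 to 60 N. Pads are 32 mm wide; open, the fingers measure 118 mm over their backs; the gripper's body (76 mm by 178 mm) begins 60 mm behind the grasp point.
Start: joints at [1.284, 0.32, 1.565, -0, 1.257, -0.02], TCP at [0.152, 0.555, 0.236] pointing down, gripper open.
Joint ranges: [-3.11, 3.11], [-0.84, 2.01], [0.21, 2.61], [-1.34, 4.49], [0.05, 2.63], [-2.56, 2.56]. Speed limits (rad/s): [2.57, 2.57, 3.14, 3.14, 3.14, 3.14].

INTERFACE

Orientations are given as [roll, pitch, yaw] about the fixed x, y, z axes, in that order (R = Rz(yaw) Ry(pitch) Rx(roll)).
In Python, from plant import arm, vision gives the robot as it stands.
- The arm moves only by the shell command python3 -m creep 'ROWS'. ROWS is a JSON object of lists of equal length, an entry for each row: "dp": the shift along the world's x, y, z scaled (see below), a list of three; "rot": the turn, a rotation vector about the world's x, y, z scaled (see below), a list of three; "grip": the closure, from -1 (fully open) to 1 (shut), so that 0 is half open. In form: {"dp": [[x, y, z], ...], "rot": [[ax, ay, az], ...], "grip": [grip, ...]}. A call has 1 to 12 rows; each row is the pose to reach, as a shift and turn from the pose commanded when the call began, turning the shorter way round; what a row does not reach only later rows make up. The controller multiplies each number of a shift by 0.8 m and each number of a turn by pi rad. A row lasts 1/8 s, in which the tool goes at most 62.5 mm and 10.7 degrees, less where a joint would pass 70% of its speed; a pose out of reach is approached as far as the arm can. A call with a number of a shift or a turn outside -1 to 1 is refused whole. A call with a gripper value outside its range is refused whole. The fingers move at their own pace and stop on an object; the grip force is fixed at half the most. Time passes only in rows, so rows that repeat a pose let the fingers close. It gives the time, the measured TCP pose, the force and the opening at its end, in the units of the state.
- arm.sense(): the state, without advancing time (a new reading comes with each control period).
- vision.capture(name): name is "side" or "top" or "wrist"; returns a dict with "frame" (400x640x3 uint8, blue, green, red), "fx", "fy", "cx", "cy" (pixels), "rvec" (rotation vector, rad) and "tvec" (3), from world to camera coordinates, as OpenCV has them. Camera axes: x right, y down, z forward; pixel columns grow to the right and rows downward; lengths in m; the calibration is good to about 2 mm. A picture is of the moment at which its call begins. There is no depth.
- arm.finish_job(): hands the job in, once; it reports no verdict.
The state is a dict: "time_s": time; "joints": joint angles; "qd": joint speeds; "joint_efforts": joint torques, N m; "position": TCP position; "eef_rot": TCP orientation; "force": force on the tool from outside, world axes, zero at the start; "wrist_torque": the same for the moment, N m; "opening": finger opening in m.
Only numpy, scipy, OpenCV 4.12 (cv2) and the standard library are available. Lean on these libraries where they do the work, as an engineer would, in place of code of your own. Each camera call takes 0.05 s, during which the arm holds its last target.

TASK

The four red T-handled nuts on the mould press are only finger-tight; draw the plate down evenly so the plaster does not crack. Going crisscross (after the first nut the one diagonally opposite, then the other diagonal pair), first turn each nut clockwise to about half of its quarter turn, and only when all four are there go round crisscross again and turn each fully home against its stop. Let go of the nuts, and leave the mug, the collar and the pliers where they are.

Things in the scene. Friction and masses are not known exactly. Their poses are not given: they have to be found in the camera images.
- mould_press: Casting-mould press bolted to the bench: grey base, off-white two-part plaster mould, aluminium plate 180 (x) x 150 (y) mm on top, 86 mm above the bench, with a steel funnel 46 mm wide in its middle, rim at 102 mm. Four red T-handled nuts stand at x = +-65, y = +-55 mm. Origin: centre of the underside, on the bench; own x to the back, y left, z up; turned by up to 0.4 rad.
- nut_fl (a joint): Turn in rad of the front left (-65, +55) nut (mm from the press centre, own axes); opposite nut: nut_br. Grows as it is tightened, clockwise seen from above. At 0 the T-bar lies along the press's x; at the hard stop 1.571 (fully home, a quarter turn) along its y. Starts between 0 and 0.3. Friction 0.12 N m throughout; stays where it is left, does not rise or sink.
- nut_fl_grip (a point): Middle of that nut's red T-bar, on the turning axis, 110 mm above the bench. Bar 50 mm long, 11 mm thick, 24 mm tall (98 to 122 mm above the bench), free all round; below it a steel hub, 26 mm across, and a washer of 28 mm, top at 89 mm. This point's x axis runs along the bar.
- nut_fr (a joint): Turn in rad of the front right (-65, -55) nut (mm from the press centre, own axes); opposite nut: nut_bl. Grows as it is tightened, clockwise seen from above. At 0 the T-bar lies along the press's x; at the hard stop 1.571 (fully home, a quarter turn) along its y. Starts between 0 and 0.3. Friction 0.12 N m throughout; stays where it is left, does not rise or sink.
- nut_fr_grip (a point): Middle of that nut's red T-bar, on the turning axis, 110 mm above the bench. Bar 50 mm long, 11 mm thick, 24 mm tall (98 to 122 mm above the bench), free all round; below it a steel hub, 26 mm across, and a washer of 28 mm, top at 89 mm. This point's x axis runs along the bar.
- nut_bl (a joint): Turn in rad of the back left (+65, +55) nut (mm from the press centre, own axes); opposite nut: nut_fr. Grows as it is tightened, clockwise seen from above. At 0 the T-bar lies along the press's x; at the hard stop 1.571 (fully home, a quarter turn) along its y. Starts between 0 and 0.3. Friction 0.12 N m throughout; stays where it is left, does not rise or sink.
- nut_bl_grip (a point): Middle of that nut's red T-bar, on the turning axis, 110 mm above the bench. Bar 50 mm long, 11 mm thick, 24 mm tall (98 to 122 mm above the bench), free all round; below it a steel hub, 26 mm across, and a washer of 28 mm, top at 89 mm. This point's x axis runs along the bar.
- nut_br (a joint): Turn in rad of the back right (+65, -55) nut (mm from the press centre, own axes); opposite nut: nut_fl. Grows as it is tightened, clockwise seen from above. At 0 the T-bar lies along the press's x; at the hard stop 1.571 (fully home, a quarter turn) along its y. Starts between 0 and 0.3. Friction 0.12 N m throughout; stays where it is left, does not rise or sink.
- nut_br_grip (a point): Middle of that nut's red T-bar, on the turning axis, 110 mm above the bench. Bar 50 mm long, 11 mm thick, 24 mm tall (98 to 122 mm above the bench), free all round; below it a steel hub, 26 mm across, and a washer of 28 mm, top at 89 mm. This point's x axis runs along the bar.
- tea_mug: Bystander: blue mug, 84 mm wide, 123 mm with its handle, 96 mm high; origin at the centre of its underside.
- bronze_collar: Bystander: bronze collar, 52 mm across, 20 mm high; origin at the centre of its underside.
- pliers: Bystander: pliers with blue grips lying flat, 166 x 59 x 14 mm; origin at the centre of the underside, x along the length.

How it is judged:
By the outcome, as a careful person would: the job done as asked, in the order asked, and still so for the second after the job is handed in, with the robot touching nothing.
It also fails if it takes over 72 s, if anything falls off the work surface, if the arm or the gripper's body presses on something with over 40 N, if the wrist force passes 120 N, or if a joint passes its speed limit or range.

## Working session

There is one attempt and no reset: what is moved stays moved. The work goes in short steps, Python scripts to look and compute and a shell command to move; the robot and the scene stay as the last step left them, time stands still between calls to the robot, and variables do not carry over. Pictures are saved under pics/ and viewed, and the job is handed in when it is done.

```bash
ls; mkdir -p pics; python3 - <<'E'
from plant import arm, vision
import cv2
print(arm.sense(), arm.tip_reach)
for n in ("top","side","wrist"):
    c=vision.capture(n); cv2.imwrite(f"pics/{n}0.png",c["frame"]); print(n,c["fx"],c["fy"],c["cx"],c["cy"],c["rvec"],c["tvec"])
E
```

```text
pics
{'time_s': 0.0, 'joints': array([ 1.28400982e+00,  3.20286428e-01,  1.56568127e+00, -1.95357342e-05,
        1.25740930e+00, -2.00207806e-02]), 'qd': array([ 6.78299077e-05,  5.37440072e-04, -9.28976097e-04, -1.76104503e-05,
        2.65155592e-04, -1.41349746e-03]), 'joint_efforts': array([-1.30983532e-03, -4.12462521e+01, -2.31973922e+01,  7.27866800e-02,
        4.56748833e-02, -1.23297837e-04]), 'position': array([0.15145951, 0.55420139, 0.23512253]), 'eef_rot': array([ 3.13198067,  1.56901189, -1.84716801]), 'force': array([ 0.31633002,  0.03870589, -0.3557081 ]), 'wrist_torque': array([-0.01666733,  0.00500333, -0.02741634]), 'opening': 0.09100095019459005} 0.022
top 422.0803736776229 422.0803736776229 309.8654626574865 199.28300577298984 [ 2.09259036 -2.15418951  0.20263612] [0.08582318 0.5595515  0.90380382]
side 398.8541158782634 398.8541158782634 318.22539863696517 194.96433851637406 [ 0.05851505 -2.54437364  1.77817161] [0.57108209 0.08805081 0.91035882]
wrist 288.00598438682687 288.00598438682687 319.98328761877104 204.39523872465816 [-2.33344932 -1.78191064 -0.22176342] [-0.57582089 -0.02679894  0.38922177]
```

View pics/top0.png

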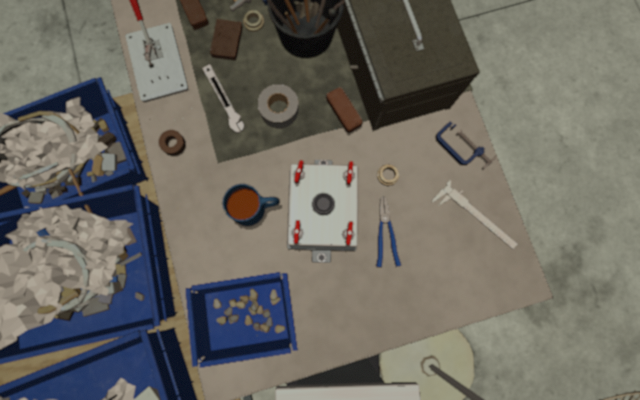

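View pics/side0.png

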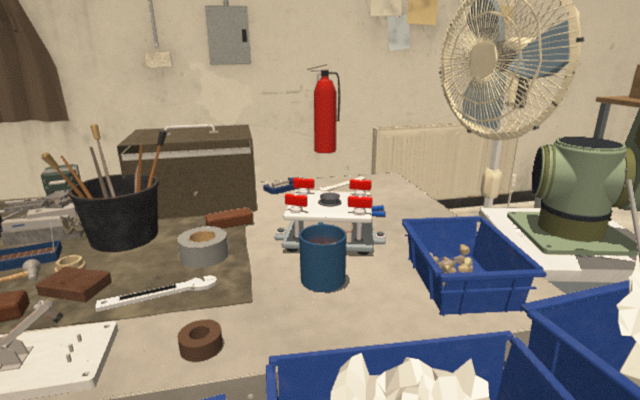

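View pics/wrist0.png

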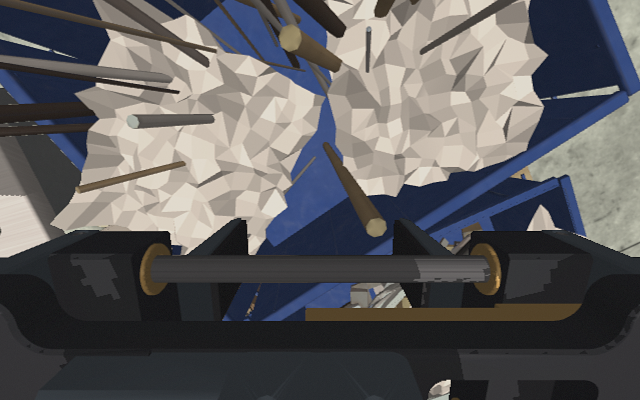

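The top view shows the press centred near (323,205), with red bars near (299,173), (350,172), (297,232) and (348,232). The mug is at (245,204), the collar at (388,174) and the pliers at (388,235). The arm is off over the bins. Next I'll measure these positions.

```bash
cat > h.py <<'E'
import numpy as np, cv2
from plant import arm, vision
def cam(c):
    R,_=cv2.Rodrigues(np.array(c["rvec"],float)); return R,np.array(c["tvec"],float).ravel(),np.array([[c["fx"],0,c["cx"]],[0,c["fy"],c["cy"]],[0,0,1]])
def ray(c,uv,z):
    R,t,K=cam(c); o=-R.T@t
    uv=np.atleast_2d(uv).astype(float)
    d=(R.T@np.linalg.inv(K)@np.c_[uv,np.ones(len(uv))].T).T
    return o+d*((z-o[2])/d[:,2])[:,None]
def proj(c,P):
    R,t,K=cam(c); p=(K@(R@np.atleast_2d(P).T+t[:,None])).T; return p[:,:2]/p[:,2:]
def red(c):
    f=c["frame"].astype(int); b,g,r=f[...,0],f[...,1],f[...,2]
    return ((r>110)&(r>2.2*g)&(r>2.2*b)).astype(np.uint8)
def blobs(m,lo=15):
    n,l,s,ce=cv2.connectedComponentsWithStats(m); return [(ce[i],s[i],np.argwhere(l==i)[:,::-1]) for i in range(1,n) if s[i][4]>=lo]
E
python3 - <<'E'
from h import *
c=vision.capture("top"); R,t,K=cam(c); print("campos",-R.T@t)
f=c["frame"]
for ce,s,px in blobs(red(c),8):
    P=ray(c,px,0.115); d=P[:,:2]-P[:,:2].mean(0); u,S,v=np.linalg.svd(d)
    print(ce.round(1),s[4],P.mean(0).round(4),np.degrees(np.arctan2(v[0][1],v[0][0])).round(1), S[:2]/np.sqrt(len(px)))
cv2.imwrite("pics/topz.png",cv2.resize(f[150:270,210:420],None,fx=3.8,fy=3.8,interpolation=cv2.INTER_CUBIC))
E
```

```text
campos [0.38286457 0.0741209  0.99259541]
[135.5   8.8] 90 [1.0106 0.4607 0.115 ] -158.6 [0.01595677 0.00283499]
[300.4 164.2] 26 [0.6274 0.088  0.115 ] 171.3 [0.00480836 0.00208649]
[350.3 165. ] 23 [ 0.6224 -0.0192  0.115 ] 168.8 [0.00418904 0.00207367]
[296.8 176.6] 34 [0.6    0.0963 0.115 ] 162.5 [0.00544525 0.00234726]
[348.9 177.8] 36 [ 0.5943 -0.0148  0.115 ] 168.4 [0.00517971 0.00257848]
[297.2 224.6] 25 [0.4967 0.0979 0.115 ] 176.2 [0.00449565 0.00195502]
[349.9 225.9] 25 [ 0.4909 -0.0122  0.115 ] 169.6 [0.00481948 0.00189915]
[295.9 237.8] 33 [0.4692 0.1013 0.115 ] -179.2 [0.00510493 0.00232803]
[348.2 238.9] 34 [ 0.4638 -0.0075  0.115 ] 170.6 [0.00555195 0.00217719]
```

View pics/topz.png

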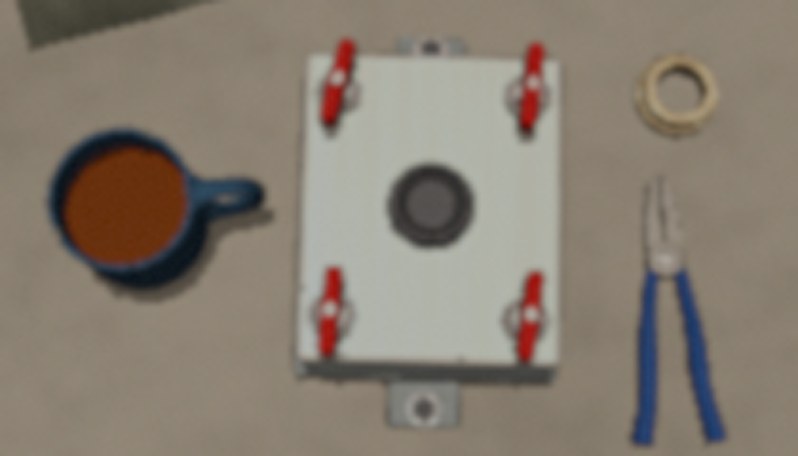

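```bash
cat >> h.py <<'E'
from scipy.spatial.transform import Rotation as Ro
def toolR(s): return Ro.from_euler('xyz',s["eef_rot"]).as_matrix()
E
python3 - <<'E'
from h import *
s=arm.sense(); T=toolR(s); print("tool axes\n",T.round(3))
c=vision.capture("wrist"); R,t,K=cam(c); o=-R.T@t
print("wrist cam in tool:",T.T@(o-s["position"]), "\ncam axes in tool\n",(T.T@R.T).round(3))
c=vision.capture("top")
print(ray(c,[[373,127],[345,40],[340,128]],0.0).round(3), ray(c,[[479,72],[383,95],[340,0]],0.2).round(3))
# plate corners at z=.086, bars
for z,uv in ((.122,[[298.7,170.5],[350,171.2],[296.5,231.8],[349.5,233.2]]),): print(ray(c,uv,z).round(4))
E
```

```text
tool axes
 [[-0.    -0.965  0.264]
 [-0.001  0.264  0.965]
 [-1.     0.    -0.001]]
wrist cam in tool: [-0.14844492  0.06977012  0.00112484] 
cam axes in tool
 [[-0.001 -0.246  0.969]
 [ 0.    -0.969 -0.246]
 [ 1.    -0.     0.001]]
[[ 0.749 -0.092 -0.   ]
 [ 0.987 -0.033  0.   ]
 [ 0.749 -0.01  -0.   ]] [[ 0.786 -0.28   0.2  ]
 [ 0.742 -0.083  0.2  ]
 [ 0.958 -0.005  0.2  ]]
[[ 0.6116  0.0918  0.122 ]
 [ 0.6069 -0.0172  0.122 ]
 [ 0.481   0.0995  0.122 ]
 [ 0.4749 -0.01    0.122 ]]
```

```bash
python3 -m creep '{"dp":[[0,0,0.08],[0.07,-0.07,0.08],[0.14,-0.14,0.08],[0.21,-0.21,0.08],[0.28,-0.28,0.08],[0.35,-0.35,0.08],[0.42,-0.42,0.08],[0.48,-0.48,0.08],[0.54,-0.54,0.08],[0.59,-0.59,0.08],[0.635,-0.63,0.08],[0.635,-0.63,0.08]],"rot":[[0,0,0.046],[0,0,0.046],[0,0,0.046],[0,0,0.046],[0,0,0.046],[0,0,0.046],[0,0,0.046],[0,0,0.046],[0,0,0.046],[0,0,0.046],[0,0,0.046],[0,0,0.046]],"grip":[-1,-1,-1,-1,-1,-1,-1,-1,-1,-1,-1,-1]}'
python3 - <<'E'
from h import *
c=vision.capture("wrist"); cv2.imwrite("pics/w1.png",c["frame"])
s=arm.sense(); print(s["time_s"],s["position"],s["joints"].round(2)); print(toolR(s).round(3))
E
```

```text
time_s: 1.8
position: [0.6406, 0.0686, 0.3]
eef_rot: [-0.273, 1.57, 1.175]
force: [-0.4, 0.7, 0.7]
opening: 0.0918
1.85 [0.64575709 0.0623399  0.29840693] [ 0.08  0.41  1.27 -0.01  1.46 -1.36]
[[ 0.004 -0.992  0.127]
 [-0.006  0.127  0.992]
 [-1.    -0.005 -0.005]]
```

View pics/w1.png

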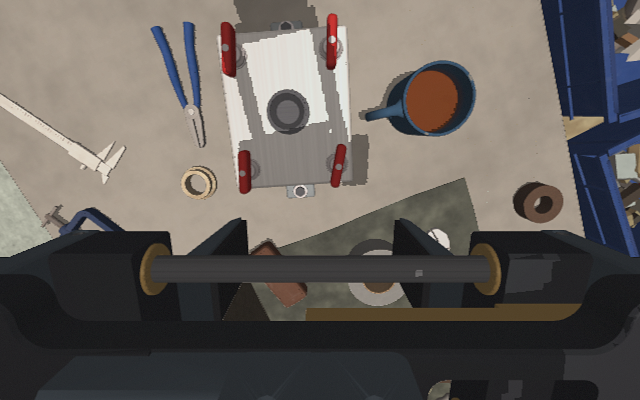

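All four bars are visible at about (229,50), (332,42), (244,172) and (338,165), with the mug, collar and pliers clear of them. The arm was still settling in that frame, so I'll retake it and measure.

```bash
python3 - <<'E'
from h import *
for i in range(4): c=vision.capture("wrist")
np.save("pics/w2.npy",c,allow_pickle=True)
s=arm.sense(); print(s["time_s"],s["position"],abs(s["qd"]).max())
f=c["frame"]
cv2.imwrite("pics/w2.png",cv2.resize(f[0:210,190:400],None,fx=2.8,fy=2.8,interpolation=cv2.INTER_CUBIC))
for ce,s,px in blobs(red(c),30):
    r=cv2.minAreaRect(px.astype(np.float32)); print(ce.round(1),s[4],r)
    for x,y,w,h in [s[:4]]:
        hsv=cv2.cvtColor(f,cv2.COLOR_BGR2HSV); print(np.percentile(hsv[px[:,1],px[:,0],2],[5,25,50,75,95]))
E
```

```text
2.05 [0.63900291 0.07026476 0.29950038] 0.02615825574500647
[331.6  38.3] 312 ((331.0, 39.0), (48.0, 8.0), 90.0)
[112. 117. 157. 192. 200.]
[224.   34.5] 107 ((223.4199981689453, 34.560001373291016), (21.134077072143555, 6.212642192840576), 86.8201675415039)
[112. 114. 117. 119. 120.]
[224.2  62.9] 136 ((224.0, 63.5), (23.0, 6.0), 90.0)
[112.   116.75 120.   166.   193.75]
[339.6 155.8] 95 ((339.6080322265625, 155.65599060058594), (5.187678337097168, 18.24631690979004), 10.304845809936523)
[111.7 114.  116.  118.  119. ]
[241.  162.7] 90 ((240.5, 163.0), (18.0, 5.0), 90.0)
[112. 114. 117. 118. 119.]
[335.5 178.6] 77 ((335.3846130371094, 178.57691955566406), (4.9029035568237305, 15.493175506591797), 11.309932708740234)
[111. 114. 116. 117. 118.]
[242.  185.2] 79 ((241.5, 185.0), (16.0, 5.0), 90.0)
[112. 113. 115. 117. 118.]
```

View pics/w2.png

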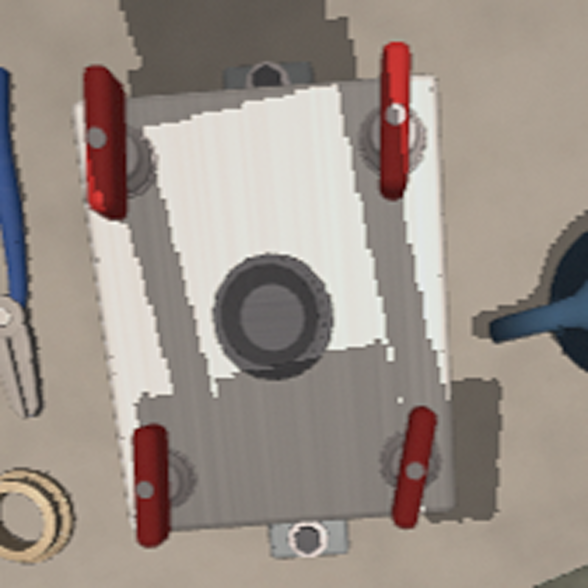

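```bash
cat >> h.py <<'E'
def bars(c, dots, z=0.1225, dbg=False):
    """dots: name->approx px of stud top. returns world xy of stud and bar heading from silhouette edges"""
    f=c["frame"].astype(int); b,g,r=f[...,0],f[...,1],f[...,2]
    m=((r>60)&(r>1.8*g)&(r>1.8*b)).astype(np.uint8)
    m=cv2.morphologyEx(m,cv2.MORPH_CLOSE,np.ones((7,7),np.uint8))
    n,l,s,ce=cv2.connectedComponentsWithStats(m); out={}
    for k,uv in dots.items():
        i=l[int(round(uv[1])),int(round(uv[0]))]
        px=np.argwhere(l==i)[:,::-1].astype(float)
        # main axis
        q=px-px.mean(0); ax=np.linalg.svd(q,full_matrices=False)[2][0]; n_=np.array([-ax[1],ax[0]])
        a,bb=q@ax,q@n_; L=np.ptp(a)
        A=[];lo=[];hi=[]
        for t in np.arange(a.min()+.22*L,a.max()-.22*L,1.0):
            k2=abs(a-t)<=0.7
            if k2.sum()>2: A.append(t);lo.append(bb[k2].min());hi.append(bb[k2].max())
        hs=[]
        for e in (lo,hi):
            sl=np.polyfit(A,e,1)[0]; d=ax+sl*n_
            P=ray(c,[px.mean(0),px.mean(0)+20*d],z); v=P[1]-P[0]
            h=np.degrees(np.arctan2(v[1],v[0])); hs.append((h+90)%180-90)
        out[k]=(ray(c,[uv],z)[0][:2],hs,L,i and s[i][4])
    return out
E
python3 - <<'E'
from h import *
c=np.load("pics/w2.npy",allow_pickle=True).item()
o=bars(c,dict(FR=(224.3,48.9),FL=(331.1,40.4),BR=(241.8,174.6),BL=(338.2,167.9)))
for k,v in o.items(): print(k,v[0].round(4),np.round(v[1],1),v[2],v[3])
p={k:v[0] for k,v in o.items()}
for a,b in (("FL","BL"),("FR","BR"),("FR","FL"),("BR","BL")):
    d=p[b]-p[a]; print(a,b,np.linalg.norm(d).round(4),np.degrees(np.arctan2(d[1],d[0])).round(2))
print(sum(p.values())/4)
E
```

```text
FR [ 0.4771 -0.0075] [ -9.1 -11.6] 53.61018782916268 696
FL [0.4828 0.102 ] [-6.6 -6.6] 55.10318983011814 532
BR [ 0.6066 -0.0142] [-10.1  -7.2] 42.08026417578647 478
BL [0.6126 0.0951] [-17.5 -16.1] 43.55677853448773 399
FL BL 0.1301 -3.04
FR BR 0.1297 -2.98
FR FL 0.1096 87.02
BR BL 0.1095 86.86
[0.54476964 0.0438301 ]
```

Wrist view: stud spacings are 130 and 110 mm and the yaw is -3.0°, which matches the given geometry. The top view agrees to about 2–3 mm. Bar headings are FL -6.6°, BR -8.7°, FR -10.3° and BL -17°. First I move over FL.

```bash
python3 -m creep '{"dp":[[-0.07,0.014,-0.046],[-0.13,0.026,-0.09],[-0.17,0.034,-0.125],[-0.196,0.039,-0.137],[-0.196,0.039,-0.137],[-0.196,0.039,-0.137]],"rot":[[0,0,0.004],[0,0,0.004],[0,0,0.004],[0,0,0.004],[0,0,0.004],[0,0,0.004]],"grip":[-0.4,-0.4,-0.4,-0.4,-0.4,-0.4]}'
python3 - <<'E'
from h import *
s=arm.sense(); print(s["position"]); T=toolR(s); print(T.round(3),np.degrees(np.arctan2(T[1,2],T[0,2])),abs(s["qd"]).max(),s["opening"])
E
```

```text
time_s: 2.8
position: [0.4836, 0.1021, 0.1916]
eef_rot: [-1.277, 1.568, 0.185]
force: [-0.5, -0.9, -0.3]
opening: 0.0636
[0.48356688 0.10207658 0.19160702]
[[ 0.003 -0.994  0.108]
 [ 0.001  0.108  0.994]
 [-1.    -0.003  0.001]] 83.7817794596116 0.015978676345764272 0.06363897455747189
```

```bash
python3 -m creep '{"dp":[[-0.002,-0.001,-0.04],[-0.002,-0.001,-0.075],[-0.002,-0.001,-0.086],[-0.002,-0.001,-0.086],[-0.002,-0.001,-0.086],[-0.002,-0.001,-0.086],[-0.002,-0.001,-0.086],[-0.002,-0.001,-0.086],[-0.002,-0.001,-0.086]],"rot":[[0,0,0],[0,0,0],[0,0,0],[0,0,0],[0,0,0],[0,0,0],[0,0,0],[0,0,0],[0,0,0]],"grip":[-0.4,-0.4,-0.4,-0.4,1,1,1,1,1]}'
python3 - <<'E'
from h import *
s=arm.sense(); print(s["position"]); T=toolR(s); print(np.degrees(np.arctan2(T[1,2],T[0,2])),abs(s["qd"]).max(),s["opening"],s["force"],s["wrist_torque"])
E
```

```text
time_s: 3.92
position: [0.481, 0.1006, 0.1217]
eef_rot: [-0.814, 1.571, 0.648]
force: [-0.5, -0.3, -0.8]
opening: 0.0165
[0.48095121 0.10061411 0.12166564]
83.71687617479404 0.001531062929301725 0.016474033854324614 [-0.49504039 -0.26373715 -0.84340742] [-0.03953857 -0.00847634  0.03439793]
```

```bash
python3 -m creep '{"dp":[[0,0,0],[0,0,0],[0,0,0],[0,0,0],[0,0,0],[0,0,0],[0,0,0],[0,0,0],[0,0,0],[0,0,0]],"rot":[[0,0,0],[0,0,0],[0,0,-0.03],[0,0,-0.07],[0,0,-0.11],[0,0,-0.15],[0,0,-0.19],[0,0,-0.22],[0,0,-0.232],[0,0,-0.232]],"grip":[1,1,1,1,1,1,1,1,1,1]}'
cat >> h.py <<'E'
def st():
    s=arm.sense(); T=toolR(s); print("t",round(s["time_s"],2),s["position"].round(4),"jaw",np.degrees(np.arctan2(T[1,2],T[0,2])).round(2),"op",round(s["opening"],4),"F",s["force"].round(1),"M",s["wrist_torque"].round(2),"q6",s["joints"][5].round(2)); return s
E
python3 -c "from h import *; st()"
```

```text
time_s: 5.18
position: [0.4816, 0.1016, 0.1216]
eef_rot: [0.195, 1.568, 0.927]
force: [1.9, 4.6, -2.3]
opening: 0.0108
t 5.17 [0.4816 0.1016 0.1216] jaw 41.93 op 0.0108 F [ 1.9  4.6 -2.3] M [ 0.71 -0.29 -0.1 ] q6 -0.55
```

```bash
python3 -m creep '{"dp":[[0,0,0],[0,0,0],[0,0,0],[0,0,0],[0,0,0.05],[0,0,0.075],[0.05,-0.05,0.075],[0.1,-0.095,0.075],[0.14,-0.13,0.075],[0.1555,-0.146,0.075],[0.1555,-0.146,0.075],[0.1555,-0.146,0.075]],"rot":[[0,0,0],[0,0,0],[0,0,0],[0,0,0],[0,0,0],[0,0,0.05],[0,0,0.1],[0,0,0.15],[0,0,0.2],[0,0,0.219],[0,0,0.219],[0,0,0.219]],"grip":[0,0,0,0,0,0,0,0,0,0,0,0]}'
python3 - <<'E'
from h import *
st(); c=vision.capture("wrist"); cv2.imwrite("pics/w3.png",c["frame"])
E
```

```text
time_s: 6.68
position: [0.6045, -0.0157, 0.1814]
eef_rot: [1.332, 1.57, 2.752]
force: [0.5, 0.2, 0.1]
opening: 0.0457
t 6.67 [ 0.6045 -0.0157  0.1814] jaw 81.34 op 0.0457 F [0.5 0.2 0.1] M [ 0.03  0.02 -0.02] q6 -1.46
```

View pics/w3.png

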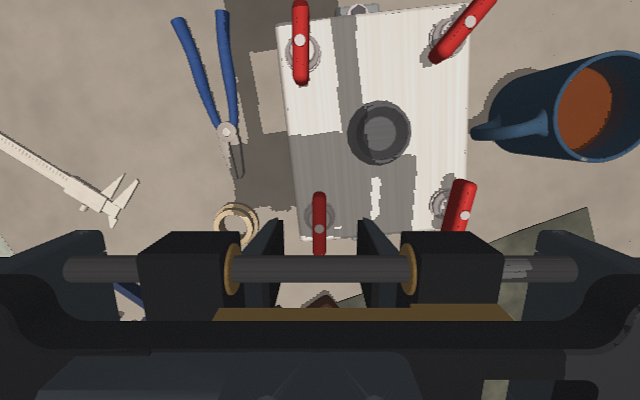

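The FL bar at (462,30) now lies at about 45°. The BR bar at (320,222) sits midway between the open fingers.

```bash
python3 -m creep '{"dp":[[0.002,0,-0.04],[0.002,0,-0.066],[0.002,0,-0.0736],[0.002,0,-0.0736],[0.002,0,-0.0736],[0.002,0,-0.0736],[0.002,0,-0.0736],[0.002,0,-0.0736],[0.002,0,-0.0736]],"rot":[[0,0,0],[0,0,0],[0,0,0],[0,0,0],[0,0,0],[0,0,0],[0,0,0],[0,0,0],[0,0,0]],"grip":[0,0,0,0,1,1,1,1,1]}'
python3 -c "from h import *; st()"
```

```text
time_s: 7.85
position: [0.607, -0.0168, 0.123]
eef_rot: [-2.757, 1.57, -1.337]
force: [-0.8, -2.4, 1.6]
opening: 0.0111
t 7.85 [ 0.607  -0.0168  0.123 ] jaw 81.37 op 0.0111 F [-0.8 -2.4  1.6] M [-0.42  0.08 -0.05] q6 -1.47
```

```bash
python3 -m creep '{"dp":[[0,0,0],[0,0,0],[0,0,0],[0,0,0],[0,0,0],[0,0,0],[0,0,0],[0,0,0]],"rot":[[0,0,-0.02],[0,0,-0.06],[0,0,-0.10],[0,0,-0.14],[0,0,-0.18],[0,0,-0.21],[0,0,-0.2185],[0,0,-0.2185]],"grip":[1,1,1,1,1,1,1,1]}'
python3 -c "from h import *; st()"
```

```text
time_s: 8.85
position: [0.607, -0.0169, 0.123]
eef_rot: [-2.027, 1.57, -1.293]
force: [-1.2, -4.9, 2.6]
opening: 0.011
t 8.85 [ 0.607  -0.0169  0.123 ] jaw 42.08 op 0.011 F [-1.2 -4.9  2.6] M [-0.85  0.18 -0.09] q6 -0.78
```

```bash
python3 -m creep '{"dp":[[0,0,0],[0,0,0],[0,0,0],[0,0,0],[0,0,0.05],[0,0,0.073],[-0.06,0.004,0.073],[-0.11,0.007,0.073],[-0.15,0.009,0.073],[-0.163,0.01,0.073],[-0.163,0.01,0.073],[-0.163,0.01,0.073]],"rot":[[0,0,0],[0,0,0],[0,0,0],[0,0,0],[0,0,0],[0,0,0.05],[0,0,0.1],[0,0,0.15],[0,0,0.19],[0,0,0.209],[0,0,0.209],[0,0,0.209]],"grip":[0,0,0,0,0,0,0,0,0,0,0,0]}'
python3 - <<'E'
from h import *
st(); c=vision.capture("wrist"); cv2.imwrite("pics/w4.png",c["frame"])
E
```

```text
time_s: 10.35
position: [0.4773, -0.0082, 0.1813]
eef_rot: [-1.223, 1.57, 0.167]
force: [0.1, -0.8, -0.3]
opening: 0.0451
t 10.35 [ 0.4773 -0.0082  0.1813] jaw 79.61 op 0.0451 F [ 0.1 -0.8 -0.3] M [0.01 0.   0.01] q6 -1.43
```

View pics/w4.png

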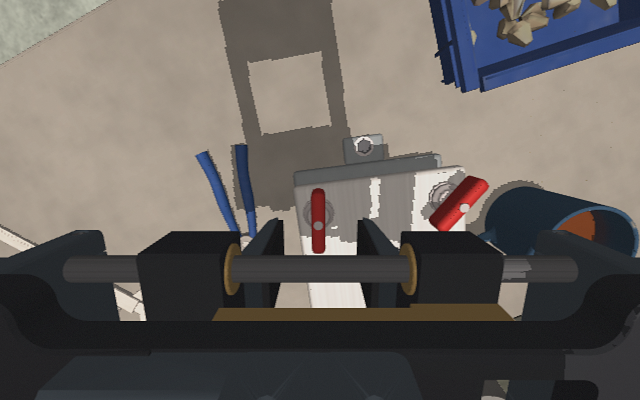

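The FR bar at (318,220) is centred between the fingers, and FL at (460,205) is still at 45°. I'll lower and close on FR.

```bash
python3 -m creep '{"dp":[[0,0,-0.04],[0,0,-0.066],[0,0,-0.073],[0,0,-0.073],[0,0,-0.073],[0,0,-0.073],[0,0,-0.073],[0,0,-0.073],[0,0,-0.073]],"rot":[[0,0,0],[0,0,0],[0,0,0],[0,0,0],[0,0,0],[0,0,0],[0,0,0],[0,0,0],[0,0,0]],"grip":[0,0,0,0,1,1,1,1,1]}'
python3 -c "from h import *; st()"
```

```text
time_s: 11.52
position: [0.4764, -0.0095, 0.123]
eef_rot: [-2.966, 1.568, -1.574]
force: [-1.0, -5.4, 1.9]
opening: 0.0107
t 11.53 [ 0.4764 -0.0095  0.123 ] jaw 79.76 op 0.0107 F [-1.  -5.4  1.9] M [-0.96  0.13  0.16] q6 -1.43
```

```bash
python3 -m creep '{"dp":[[0,0,0],[0,0,0],[0,0,0],[0,0,0],[0,0,0],[0,0,0],[0,0,0],[0,0,0]],"rot":[[0,0,-0.02],[0,0,-0.06],[0,0,-0.10],[0,0,-0.14],[0,0,-0.18],[0,0,-0.205],[0,0,-0.21],[0,0,-0.21]],"grip":[1,1,1,1,1,1,1,1]}'
python3 -c "from h import *; st()"
```

```text
time_s: 12.52
position: [0.4766, -0.0091, 0.123]
eef_rot: [-2.071, 1.569, -1.339]
force: [-1.2, -6.2, 2.5]
opening: 0.0103
t 12.53 [ 0.4766 -0.0091  0.123 ] jaw 41.95 op 0.0103 F [-1.2 -6.2  2.5] M [-1.03  0.19 -0.02] q6 -0.77
```

```bash
python3 -m creep '{"dp":[[0,0,0],[0,0,0],[0,0,0],[0,0,0],[0,0,0.05],[0,0,0.073],[0.05,0.04,0.073],[0.1,0.08,0.073],[0.14,0.11,0.073],[0.169,0.1295,0.073],[0.169,0.1295,0.073],[0.169,0.1295,0.073]],"rot":[[0,0,0],[0,0,0],[0,0,0],[0,0,0],[0,0,0],[0,0,0.05],[0,0,0.1],[0,0,0.15],[0,0,0.172],[0,0,0.172],[0,0,0.172],[0,0,0.172]],"grip":[0,0,0,0,0,0,0,0,0,0,0,0]}'
python3 - <<'E'
from h import *
st(); c=vision.capture("wrist"); cv2.imwrite("pics/w5.png",c["frame"])
E
```

```text
time_s: 14.02
position: [0.6108, 0.095, 0.1807]
eef_rot: [2.083, 1.569, -2.929]
force: [-0.1, 0.7, 0.6]
opening: 0.0459
t 14.03 [0.6108 0.095  0.1807] jaw 72.82 op 0.0459 F [-0.1  0.7  0.6] M [ 0.02 -0.05 -0.01] q6 -1.14
```

View pics/w5.png

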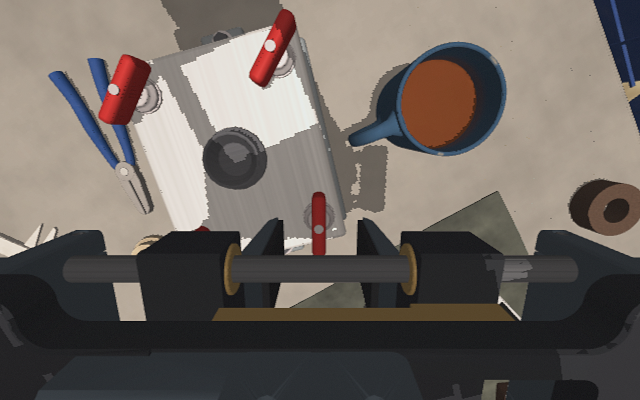

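The BL bar at (319,222) is centred and aligned, and FL and FR are both at mid-turn. I'll lower and grip.

```bash
python3 -m creep '{"dp":[[0.001,0,-0.04],[0.001,0,-0.066],[0.001,0,-0.0725],[0.001,0,-0.0725],[0.001,0,-0.0725],[0.001,0,-0.0725],[0.001,0,-0.0725],[0.001,0,-0.0725],[0.001,0,-0.0725]],"rot":[[0,0,0],[0,0,0],[0,0,0],[0,0,0],[0,0,0],[0,0,0],[0,0,0],[0,0,0],[0,0,0]],"grip":[0,0,0,0,1,1,1,1,1]}'
python3 -c "from h import *; st()"
```

```text
time_s: 15.2
position: [0.6121, 0.0934, 0.1234]
eef_rot: [-3.124, 1.567, -1.852]
force: [-2.2, -6.0, 2.6]
opening: 0.0108
t 15.2 [0.6121 0.0934 0.1234] jaw 72.9 op 0.0108 F [-2.2 -6.   2.6] M [-1.04  0.31  0.14] q6 -1.14
```

```bash
python3 -m creep '{"dp":[[0,0,0],[0,0,0],[0,0,0],[0,0,0],[0,0,0],[0,0,0],[0,0,0]],"rot":[[0,0,-0.02],[0,0,-0.06],[0,0,-0.10],[0,0,-0.14],[0,0,-0.165],[0,0,-0.172],[0,0,-0.172]],"grip":[1,1,1,1,1,1,1]}'
python3 -c "from h import *; st()"
```

```text
time_s: 16.08
position: [0.6123, 0.0938, 0.1235]
eef_rot: [-2.441, 1.568, -1.709]
force: [-1.8, -6.1, 2.7]
opening: 0.0108
t 16.07 [0.6123 0.0938 0.1235] jaw 41.91 op 0.0108 F [-1.8 -6.1  2.7] M [-0.99  0.25 -0.11] q6 -0.59
```

```bash
python3 -m creep '{"dp":[[0,0,0],[0,0,0],[0,0,0],[0,0,0],[0,0,0.05],[0,0,0.1],[0.01,-0.01,0.16],[0.03,-0.02,0.21],[0.033,-0.03,0.22],[0.033,-0.03,0.22],[0.033,-0.03,0.22]],"rot":[[0,0,0],[0,0,0],[0,0,0],[0,0,0],[0,0,0],[0,0,0.05],[0,0,0.1],[0,0,0.15],[0,0,0.19],[0,0,0.228],[0,0,0.228]],"grip":[0,0,0,0,0,0,0,0,0,0,0]}'
python3 - <<'E'
from h import *
for i in range(2): c=vision.capture("wrist")
st()
np.save("pics/w6.npy",c,allow_pickle=True)
cv2.imwrite("pics/w6.png",cv2.resize(c["frame"][0:210,190:400],None,fx=2.8,fy=2.8,interpolation=cv2.INTER_CUBIC))
P={'FL':(.482,.101),'BR':(.6068,-.016),'FR':(.4766,-.0091),'BL':(.6122,.094)}
d={k:proj(c,[*v,.1225])[0] for k,v in P.items()}
o=bars(c,d)
for k,v in o.items(): print(k,d[k].round(1),np.round(v[1],1),v[2],v[3],"turn",np.round(np.radians(-3.0-np.mean(v[1])),3))
E
```

```text
time_s: 17.45
position: [0.6389, 0.0714, 0.2991]
eef_rot: [0.344, 1.571, 1.789]
force: [0.2, -0.1, 0.1]
opening: 0.0455
t 17.55 [0.6388 0.0715 0.2988] jaw 82.81 op 0.0457 F [-0.4 -0.3  0. ] M [-0.  0.  0.] q6 -1.35
FL [327.8  40.5] [-48.  -48.9] 52.80719797102017 611 turn 0.793
BR [238.5 175.8] [-48.6 -47.3] 43.545936720608715 431 turn 0.785
FR [220.4  49.6] [-48.3 -48.6] 48.007670781565125 757 turn 0.793
BL [335.4 168.4] [-48.4 -48. ] 43.179050528581755 420 turn 0.789
```

View pics/w6.png

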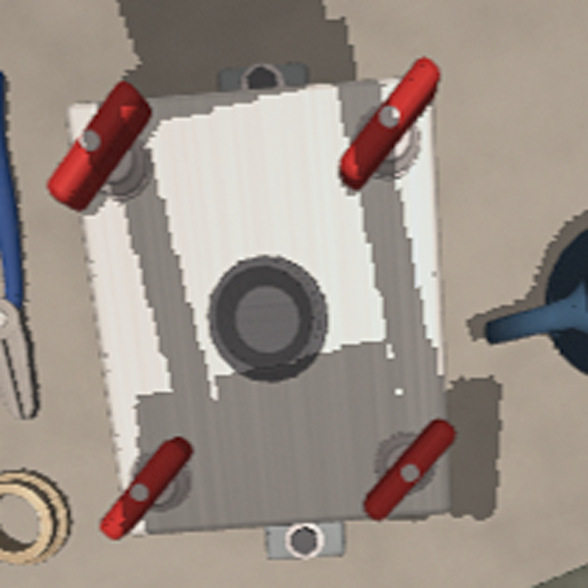

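All four nuts now read 0.79 rad. For the second round I go back to FL.

```bash
python3 -m creep '{"dp":[[-0.07,0.014,-0.05],[-0.13,0.026,-0.09],[-0.17,0.033,-0.125],[-0.196,0.037,-0.1485],[-0.196,0.037,-0.1485],[-0.196,0.037,-0.1485],[-0.196,0.037,-0.1485]],"rot":[[0,0,-0.05],[0,0,-0.1],[0,0,-0.15],[0,0,-0.2],[0,0,-0.227],[0,0,-0.227],[0,0,-0.227]],"grip":[0,0,0,0,0,0,0]}'
python3 -c "from h import *; st()"
```

```text
time_s: 18.42
position: [0.4825, 0.1011, 0.1805]
eef_rot: [-0.474, 1.57, 0.261]
force: [0.4, 0.4, -0.1]
opening: 0.0452
t 18.43 [0.4825 0.1011 0.1805] jaw 42.08 op 0.0452 F [ 0.4  0.4 -0.1] M [-0.07 -0.01  0.02] q6 -0.55
```

```bash
python3 -m creep '{"dp":[[0,0,-0.04],[0,0,-0.065],[0,0,-0.072],[0,0,-0.072],[0,0,-0.072],[0,0,-0.072],[0,0,-0.072],[0,0,-0.072],[0,0,-0.072]],"rot":[[0,0,0],[0,0,0],[0,0,0],[0,0,0],[0,0,0],[0,0,0],[0,0,0],[0,0,0],[0,0,0]],"grip":[0,0,0,0,1,1,1,1,1]}'
python3 -c "from h import *; st()"
python3 -m creep '{"dp":[[0,0,0],[0,0,0],[0,0,0],[0,0,0],[0,0,0],[0,0,0],[0,0,0],[0,0,0],[0,0,0]],"rot":[[0,0,-0.02],[0,0,-0.06],[0,0,-0.10],[0,0,-0.14],[0,0,-0.18],[0,0,-0.21],[0,0,-0.235],[0,0,-0.25],[0,0,-0.25]],"grip":[1,1,1,1,1,1,1,1,1]}'
python3 -c "from h import *; st()"
```

```text
time_s: 19.55
position: [0.4822, 0.101, 0.1229]
eef_rot: [-0.409, 1.57, 0.325]
force: [-0.3, -1.5, 2.3]
opening: 0.0107
t 19.55 [0.4822 0.101  0.1229] jaw 42.03 op 0.0107 F [-0.3 -1.5  2.3] M [-0.05  0.06 -0.13] q6 -0.55
time_s: 20.68
position: [0.4831, 0.1013, 0.123]
eef_rot: [0.332, 1.568, 0.28]
force: [1.9, 2.0, 0.6]
opening: 0.0107
t 20.68 [0.4831 0.1013 0.123 ] jaw -2.95 op 0.0107 F [1.9 2.  0.6] M [ 0.05 -0.36 -0.12] q6 0.23
```

```bash
python3 -m creep '{"dp":[[0,0,0],[0,0,0],[0,0,0]],"rot":[[0,0,-0.008],[0,0,-0.015],[0,0,-0.015]],"grip":[1,1,1]}'
python3 -c "from h import *; st()"
```

```text
time_s: 21.05
position: [0.4831, 0.1012, 0.123]
eef_rot: [0.174, 1.568, 0.077]
force: [4.3, 3.2, -0.3]
opening: 0.0111
t 21.05 [0.4831 0.1012 0.123 ] jaw -5.57 op 0.0111 F [ 4.3  3.2 -0.3] M [ 0.39 -0.74  0.98] q6 0.28
```

```bash
python3 -m creep '{"dp":[[0,0,0],[0,0,0],[0,0,0],[0,0,0],[0,0,0.05],[0,0,0.073],[0.05,-0.05,0.073],[0.1,-0.095,0.073],[0.14,-0.13,0.073],[0.1546,-0.147,0.073],[0.1546,-0.147,0.073],[0.1546,-0.147,0.073]],"rot":[[0,0,0],[0,0,0],[0,0,0],[0,0,0],[0,0,0],[0,0,0.05],[0,0,0.1],[0,0,0.15],[0,0,0.2],[0,0,0.25],[0,0,0.264],[0,0,0.264]],"grip":[0,0,0,0,0,0,0,0,0,0,0,0]}'
python3 - <<'E'
from h import *
st(); c=vision.capture("wrist"); cv2.imwrite("pics/w7.png",c["frame"])
E
```

```text
time_s: 22.55
position: [0.6056, -0.0169, 0.1807]
eef_rot: [2.233, 1.57, 2.963]
force: [0.4, -0.5, -0.4]
opening: 0.0455
t 22.55 [ 0.6056 -0.0169  0.1807] jaw 41.79 op 0.0455 F [ 0.4 -0.5 -0.4] M [-0.04  0.02  0.  ] q6 -0.78
```

View pics/w7.png

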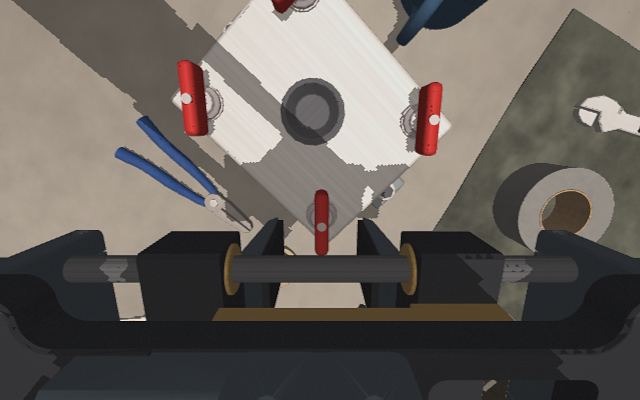

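The BR bar at (321,222) is centred between the fingers. I'll lower, grip and turn it home.

```bash
python3 -m creep '{"dp":[[0.001,0,-0.04],[0.001,0,-0.065],[0.001,0,-0.072],[0.001,0,-0.072],[0.001,0,-0.072],[0.001,0,-0.072],[0.001,0,-0.072],[0.001,0,-0.072],[0.001,0,-0.072]],"rot":[[0,0,0],[0,0,0],[0,0,0],[0,0,0],[0,0,0],[0,0,0],[0,0,0],[0,0,0],[0,0,0]],"grip":[0,0,0,0,1,1,1,1,1]}'
python3 -c "from h import *; st()"
python3 -m creep '{"dp":[[0,0,0],[0,0,0],[0,0,0],[0,0,0],[0,0,0],[0,0,0],[0,0,0],[0,0,0],[0,0,0],[0,0,0]],"rot":[[0,0,-0.02],[0,0,-0.06],[0,0,-0.10],[0,0,-0.14],[0,0,-0.18],[0,0,-0.21],[0,0,-0.235],[0,0,-0.25],[0,0,-0.263],[0,0,-0.263]],"grip":[1,1,1,1,1,1,1,1,1,1]}'
python3 -c "from h import *; st()"
```

```text
time_s: 23.72
position: [0.6067, -0.0167, 0.1237]
eef_rot: [-0.996, 1.57, -0.265]
force: [-0.8, -0.8, 1.1]
opening: 0.0109
t 23.73 [ 0.6067 -0.0167  0.1237] jaw 41.88 op 0.0109 F [-0.8 -0.8  1.1] M [-0.05  0.11  0.05] q6 -0.78
time_s: 24.98
position: [0.6069, -0.0166, 0.1238]
eef_rot: [-0.561, 1.57, -0.654]
force: [0.5, -0.2, 1.8]
opening: 0.0113
t 24.98 [ 0.6069 -0.0166  0.1238] jaw -5.32 op 0.0113 F [ 0.5 -0.2  1.8] M [0.01 0.09 0.87] q6 0.05
```

```bash
python3 -m creep '{"dp":[[0,0,0],[0,0,0],[0,0,0],[0,0,0],[0,0,0.05],[0,0,0.072],[-0.06,0.004,0.072],[-0.11,0.007,0.072],[-0.15,0.009,0.072],[-0.163,0.009,0.072],[-0.163,0.009,0.072],[-0.163,0.009,0.072]],"rot":[[0,0,0],[0,0,0],[0,0,0],[0,0,0],[0,0,0],[0,0,0.05],[0,0,0.1],[0,0,0.15],[0,0,0.2],[0,0,0.25],[0,0,0.263],[0,0,0.263]],"grip":[0,0,0,0,0,0,0,0,0,0,0,0]}'
python3 - <<'E'
from h import *
st(); c=vision.capture("wrist"); cv2.imwrite("pics/w8.png",c["frame"])
E
```

```text
time_s: 26.48
position: [0.4762, -0.0094, 0.1813]
eef_rot: [-0.506, 1.57, 0.224]
force: [-0.3, -0.6, -0.0]
opening: 0.0459
t 26.48 [ 0.4762 -0.0094  0.1813] jaw 41.83 op 0.0459 F [-0.3 -0.6 -0. ] M [ 0.01 -0.02  0.  ] q6 -0.77
```

View pics/w8.png

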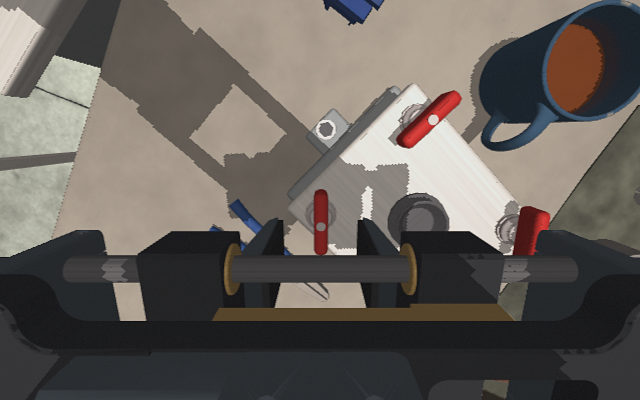

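The FR bar at (321,221) is centred between the fingers, and FL at (430,118) is home.

```bash
python3 -m creep '{"dp":[[0,0,-0.04],[0,0,-0.065],[0,0,-0.073],[0,0,-0.073],[0,0,-0.073],[0,0,-0.073],[0,0,-0.073],[0,0,-0.073],[0,0,-0.073]],"rot":[[0,0,0],[0,0,0],[0,0,0],[0,0,0],[0,0,0],[0,0,0],[0,0,0],[0,0,0],[0,0,0]],"grip":[0,0,0,0,1,1,1,1,1]}'
python3 -c "from h import *; st()"
python3 -m creep '{"dp":[[0,0,0],[0,0,0],[0,0,0],[0,0,0],[0,0,0],[0,0,0],[0,0,0],[0,0,0],[0,0,0],[0,0,0]],"rot":[[0,0,-0.02],[0,0,-0.06],[0,0,-0.10],[0,0,-0.14],[0,0,-0.18],[0,0,-0.21],[0,0,-0.235],[0,0,-0.25],[0,0,-0.263],[0,0,-0.263]],"grip":[1,1,1,1,1,1,1,1,1,1]}'
python3 -c "from h import *; st()"
```

```text
time_s: 27.65
position: [0.4765, -0.0093, 0.123]
eef_rot: [-0.344, 1.57, 0.387]
force: [-0.5, 1.0, 1.1]
opening: 0.0108
t 27.65 [ 0.4765 -0.0093  0.123 ] jaw 41.87 op 0.0108 F [-0.5  1.   1.1] M [ 0.15 -0.08  0.07] q6 -0.77
time_s: 28.9
position: [0.477, -0.0091, 0.123]
eef_rot: [0.146, 1.569, 0.053]
force: [1.6, 2.7, -0.4]
opening: 0.0113
t 28.9 [ 0.477  -0.0091  0.123 ] jaw -5.33 op 0.0113 F [ 1.6  2.7 -0.4] M [ 0.46 -0.35  0.9 ] q6 0.05
```

```bash
python3 -m creep '{"dp":[[0,0,0],[0,0,0],[0,0,0],[0,0,0],[0,0,0.05],[0,0,0.073],[0.05,0.04,0.073],[0.1,0.08,0.073],[0.14,0.11,0.073],[0.169,0.1285,0.073],[0.169,0.1285,0.073],[0.169,0.1285,0.073]],"rot":[[0,0,0],[0,0,0],[0,0,0],[0,0,0],[0,0,0],[0,0,0.05],[0,0,0.1],[0,0,0.15],[0,0,0.2],[0,0,0.25],[0,0,0.263],[0,0,0.263]],"grip":[0,0,0,0,0,0,0,0,0,0,0,0]}'
python3 - <<'E'
from h import *
st(); c=vision.capture("wrist"); cv2.imwrite("pics/w9.png",c["frame"])
E
```

```text
time_s: 30.4
position: [0.6113, 0.0935, 0.1806]
eef_rot: [2.562, 1.57, -2.991]
force: [0.4, 0.6, -0.5]
opening: 0.0451
t 30.4 [0.6113 0.0935 0.1806] jaw 41.85 op 0.0451 F [ 0.4  0.6 -0.5] M [-0.04  0.03 -0.02] q6 -0.6
```

View pics/w9.png

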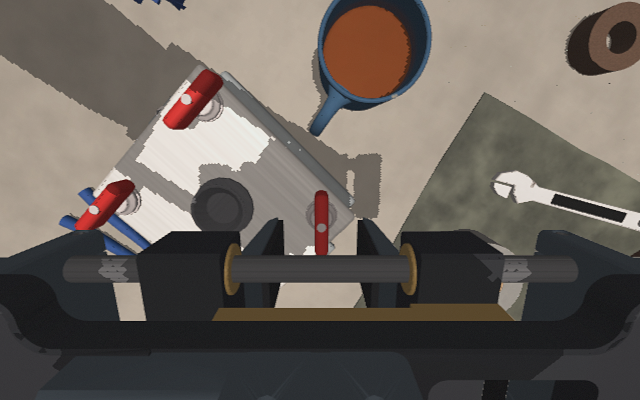

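The BL bar at (321,222) is centred, and FL and FR lie across the press, home.

```bash
python3 -m creep '{"dp":[[0.001,0,-0.04],[0.001,0,-0.065],[0.001,0,-0.072],[0.001,0,-0.072],[0.001,0,-0.072],[0.001,0,-0.072],[0.001,0,-0.072],[0.001,0,-0.072],[0.001,0,-0.072]],"rot":[[0,0,0],[0,0,0],[0,0,0],[0,0,0],[0,0,0],[0,0,0],[0,0,0],[0,0,0],[0,0,0]],"grip":[0,0,0,0,1,1,1,1,1]}'
python3 -c "from h import *; st()"
python3 -m creep '{"dp":[[0,0,0],[0,0,0],[0,0,0],[0,0,0],[0,0,0],[0,0,0],[0,0,0],[0,0,0],[0,0,0],[0,0,0]],"rot":[[0,0,-0.02],[0,0,-0.06],[0,0,-0.10],[0,0,-0.14],[0,0,-0.18],[0,0,-0.21],[0,0,-0.235],[0,0,-0.25],[0,0,-0.263],[0,0,-0.263]],"grip":[1,1,1,1,1,1,1,1,1,1]}'
python3 -c "from h import *; st()"
```

```text
time_s: 31.58
position: [0.6124, 0.0935, 0.1238]
eef_rot: [-0.401, 1.57, 0.33]
force: [-0.1, -0.3, 1.5]
opening: 0.0106
t 31.57 [0.6124 0.0935 0.1238] jaw 41.87 op 0.0106 F [-0.1 -0.3  1.5] M [-0.01  0.04 -0.03] q6 -0.6
time_s: 32.83
position: [0.6129, 0.0937, 0.1238]
eef_rot: [0.052, 1.569, -0.041]
force: [0.5, 1.1, 0.2]
opening: 0.0113
t 32.83 [0.6129 0.0937 0.1238] jaw -5.32 op 0.0113 F [0.5 1.1 0.2] M [ 0.1  -0.21  0.93] q6 0.23
```

Every nut ended at its stop with a moment of about 0.9 N·m. I'll release, rise and look at all four.

```bash
python3 -m creep '{"dp":[[0,0,0],[0,0,0],[0,0,0],[0,0,0],[0,0,0.05],[0,0,0.1],[0.01,-0.01,0.16],[0.03,-0.02,0.21],[0.033,-0.03,0.22],[0.033,-0.03,0.22],[0.033,-0.03,0.22],[0.033,-0.03,0.22]],"rot":[[0,0,0],[0,0,0],[0,0,0],[0,0,0],[0,0,0],[0,0,0.05],[0,0,0.1],[0,0,0.15],[0,0,0.2],[0,0,0.25],[0,0,0.3],[0,0,0.35]],"grip":[0,0,0,0,0,0,0,0,0,0,0,0]}'
python3 -m creep '{"dp":[[0,0,0],[0,0,0],[0,0,0],[0,0,0],[0,0,0]],"rot":[[0,0,0.05],[0,0,0.1],[0,0,0.14],[0,0,0.14],[0,0,0.14]],"grip":[0,0,0,0,0]}'
python3 - <<'E'
from h import *
for i in range(2): c=vision.capture("wrist")
st()
cv2.imwrite("pics/w10.png",c["frame"])
P={'FL':(.482,.101),'BR':(.6068,-.0165),'FR':(.4766,-.0091),'BL':(.6124,.0937)}
d={k:proj(c,[*v,.1225])[0] for k,v in P.items()}
o=bars(c,d)
for k,v in o.items(): print(k,d[k].round(1),np.round(v[1],1),v[2],v[3],"turn",(np.radians(-3.0-np.array(v[1]))%np.pi).round(3))
t=vision.capture("top"); cv2.imwrite("pics/top2.png",t["frame"])
E
```

```text
time_s: 34.33
position: [0.6385, 0.0693, 0.2994]
eef_rot: [1.888, 1.571, 2.897]
force: [0.4, -0.7, 0.6]
opening: 0.0454
time_s: 34.95
position: [0.6386, 0.0694, 0.2995]
eef_rot: [0.939, 1.571, 2.38]
force: [-0.2, 0.7, -0.5]
opening: 0.0455
t 35.05 [0.6386 0.0694 0.2995] jaw 82.66 op 0.0456 F [ 0.6 -1.2 -0.6] M [0.01 0.04 0.02] q6 -1.35
FL [329.5  40.5] [87.  86.6] 46.738234420243565 681 turn [1.571 1.577]
BR [240.  175.9] [86.2 87.1] 44.361686915390266 449 turn [1.585 1.569]
FR [222.3  49.9] [87.3 87.1] 49.073106603864034 694 turn [1.565 1.569]
BL [336.9 168.4] [86.4 86.9] 42.31122331077792 439 turn [1.581 1.573]
```

View pics/w10.png

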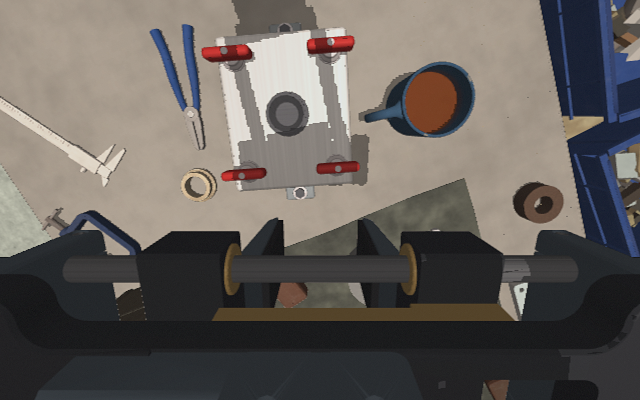

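View pics/top2.png

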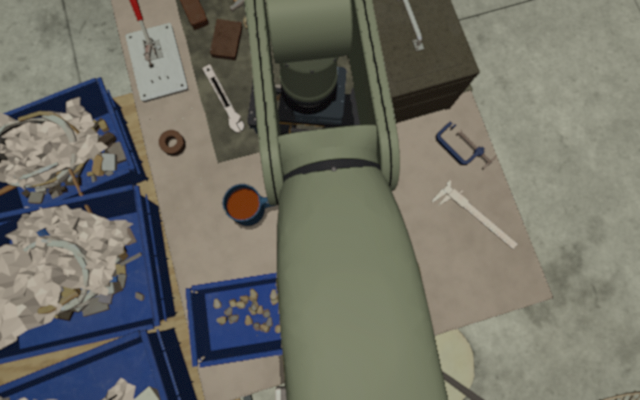

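All four bars lie across the press (turn 1.57 to 1.58 rad). The mug, collar and pliers are in the same places as in the first wrist view, and the arm is clear, so I'm handing in.

```bash
python3 -c "
from plant import arm
print(arm.finish_job())"
```

```text
the job is handed in; nothing more can be done
None
```

The plate is drawn down as asked, and the job was handed in about 35 s into the 72 s allowed.

- **First round:** I turned the nuts in the order front left, back right, front right, back left. A wrist picture then showed all four at 0.79 rad, half of the quarter turn.
- **Second round:** I went round in the same order and turned each nut until it met its stop. The wrist moment rose to about 0.9–1.0 N·m, against 0.12 N·m of friction.
- **Last checks:** The wrist picture read all four nuts at 1.57–1.58 rad, with the fingers open and the tool about 18 cm above the nuts. The mug, collar and pliers looked unmoved against the first wrist view; I judged that by eye and did not measure it. At the readings I took, wrist forces stayed under 10 N.

No check failed. The top and wrist cameras disagreed by about 2–3 mm on the press position, and I gripped at points between the two. The arm hid the press in the final top view, so that view confirms only the mug; the rest relies on the wrist view.

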